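# Find the case with the loose reference ball by shaking

### The arm

A 6-joint arm with a two-finger parallel gripper is mounted at the origin on a cart in front of the work surface, level with it; the furniture and walls round the work are solid. World frame = base frame: x ahead of the robot, y to its left, z up, the work surface at z = 0. Lengths are in m, angles in rad, forces in N, time in s.
With the tool pointing down it reaches from about 0.35 to 0.85 m from the base axis. Payload 8.1 kg.
Tool frame: the origin (TCP) lies midway between the tips of the shut fingers; the grasp point (between the pads) lies 19 mm behind it; z points along the fingers, x is the direction in which the jaws open and shut, and the axes are right-handed (so a half turn about z gives the same grasp; the last joint's range is limited). The gripper opens to 85 mm and grips with 20 to 120 N. Pads are 22 mm wide; open, the fingers measure 114 mm over their backs; the gripper's body (76 mm by 85 mm) begins 54 mm behind the grasp point. The pads swing forward as they close: fully open they stand 13 mm farther back than shut.
Start: joints at [1.193, 0.13, 1.488, -0, 1.523, -0.085], TCP at [0.173, 0.574, 0.231] pointing down, gripper open.
Joint ranges: [-2.96, 2.96], [-0.89, 2.26], [0.02, 2.5], [-1.34, 4.48], [0, 2.73], [-2.66, 2.66]. Speed limits (rad/s): [2.39, 2.39, 2.79, 3.14, 3.14, 3.14].

### API

Orientations are given as a 3x3 rotation matrix whose columns are the frame's x, y, z axes.
In Python, from cell import status, vision, sign_off, nets gives the robot as it stands.
- The arm moves only by the tool send_rows, never from a script. Its argument "deltas" is a list of rows, each a list of 3 entries, a list of its own where there are three numbers: the turn, a rotation vector about the tool's x, y, z in degrees, then the shift along the tool's x, y, z in cm, then the gripper command: -1 is shut, 1 is fully open, values between are in proportion. A call has 1 to 8 rows; each row is the pose to reach, as a shift and turn from the pose measured when the call began, along the tool's axes at that moment; what a row does not reach only later rows make up. A row lasts 1/8 s, in which the tool goes at most 62.5 mm and 10.7 degrees, less where a joint would pass 70% of its speed; a pose out of reach is approached as far as the arm can. A call with a gripper value outside its range is refused whole. The fingers move at their own pace and stop on an object; "force" is the grip in N (left out, the last holds). Time passes only in rows, so rows that repeat a pose let the fingers close. It gives the time, the measured TCP pose, the force and the opening at its end, in the units of the state.
- status.read_state(): the state, without advancing time (a new reading comes with each control period).
- vision.read_camera(name): name is "scene" or "top" or "wrist"; returns a dict with "pixels" (384x512x3 uint8, red, green, blue), "fx", "fy", "cx", "cy" (pixels), "cam_to_world" (4x4, takes a point from camera to world coordinates). Camera axes: x right, y down, z forward; pixel columns grow to the right and rows downward; lengths in m; the calibration is good to about 2 mm. A picture is of the moment at which its call begins. There is no depth.
- sign_off(): hands the job in, once; it reports no verdict.
Trained networks look in a picture, given as the dict that the camera call returned (one of the last four; its "shot" number tells which), for a name from the list of things; names that differ only in an ending like _2 or _b are one class to them, and where a whole thing is asked for, a point or a joint stands for the part that bears it (a point fixed in the world has none). Each returns a list of dicts, best first, with "confidence" (0 to 1); they miss things now and then, are a little off and sometimes report something else, mostly with a low value. They report only what shows in the picture. A call takes as long as a camera call. They do not tell look-alikes from the thing itself.
- nets.search_frame(picture, query): "box" ([left, top, width, height] in pixels, round what is visible of it).
- nets.regions_of(picture, query): "mask" (384x512 bool, what is visible of it) and "box" ([left, top, width, height] in pixels, round what is visible of it).
The state is a dict: "time": time; "qpos": joint angles; "qvel": joint speeds; "joint_torque": joint torques, N m; "position": TCP position; "eef_rot": TCP orientation; "ft_force": force on the tool from outside, world axes, zero at the start; "moment": the same for the moment, N m; "gripper_width": finger opening in m.
Only numpy, scipy, OpenCV 4.12 (cv2) and the standard library are available. Lean on these libraries where they do the work, as an engineer would, in place of code of your own. Each camera call takes 0.05 s, during which the arm holds its last target. There are 200 camera calls.

### The job

Three identical sealed metal cases stand on the worktop, and in one of them the steel reference ball has come loose. Lift the cases one at a time clear of the worktop and rock each lengthwise, tipping first one end down and then the other, to and fro at least twice, until you find the one that rattles; put quiet ones back flat where they stood, and finish by holding the rattling case out over the middle of the notebook, level and still, about 20 cm up, without letting go of it. Handle the cases gently: grip with no more than about 40 N, do not tip one right over, and leave the dropper bottle, the canister, the timer and the squeeze bottle where they are.

Things in the scene. Friction and masses are not known exactly. Their poses are not given: they have to be found in the camera images.
- case_left: left one (largest y) of three identical sealed metal cases, 52 mm wide (x), 135 mm long (y), 50 mm high, standing flat; origin at the centre of its underside, z up, y along its length. The long sides are flat and parallel: grip across the 52 mm width at the middle of the length. Each case weighs 0.22 to 0.45 kg at random, so weight tells nothing
- case_middle: middle case, same shape, size and axes as case_left. One of the three, any of them, holds a loose 34 mm steel ball of 0.16 kg that rolls freely along the case's length (y), 90 mm of travel; nothing outside shows which. The other two hold nothing that moves
- case_right: right case (smallest y), same shape, size and axes as case_left. In the case with the ball the ball rolls to the lower end at a tilt of 10 degrees or more (felt lining), and stays near it if the case is then levelled slowly: the balance of the held case then differs by 0.08 to 0.14 N m between the ball at one end and at the other (in a quiet case by none)
- notebook: black notebook lying flat and fixed on the worktop beyond the cases, 210 mm along its own x, 153 mm along its own y, 16 mm thick; origin at the centre of its underside. The case is shown above its middle
- stain: bystander to be left alone: brown glass dropper bottle, 36 mm across and 98 mm tall; origin at the centre of its underside
- can: bystander to be left alone: black-capped round canister, 39 mm across and 54 mm tall; origin at the centre of its underside
- timer: bystander to be left alone: flat white timer, 65 x 65 x 19 mm; origin at the centre of its underside
- bottle: bystander to be left alone: white squeeze bottle with a red spout, 108 x 65 x 204 mm; origin at the centre of its underside
Things that resemble listed ones, but are neither listed nor needed, are in the scene too. What is shaped like the case_left but purple is not meant.

How it is judged:
On the way, in this order (a step that is already met when the one before it is completed fails the run):
1. the rattling case, lifted clear, is rocked until the ball lies towards one end (its +y end) (((distance between ball_geom and case_left below 0.075 m and height (world z) of case_left above 0.025 m and y of ball_geom in the frame of case_left above 0.022 m) or (distance between ball_geom and case_middle below 0.075 m and height (world z) of case_middle above 0.025 m and y of ball_geom in the frame of case_middle above 0.022 m) or (distance between ball_geom and case_right below 0.075 m and height (world z) of case_right above 0.025 m and y of ball_geom in the frame of case_right above 0.022 m))), for 0.05 s.
2. still lifted, it is rocked the other way until the ball lies towards the other end (((distance between ball_geom and case_left below 0.075 m and height (world z) of case_left above 0.025 m and y of ball_geom in the frame of case_left below -0.022 m) or (distance between ball_geom and case_middle below 0.075 m and height (world z) of case_middle above 0.025 m and y of ball_geom in the frame of case_middle below -0.022 m) or (distance between ball_geom and case_right below 0.075 m and height (world z) of case_right above 0.025 m and y of ball_geom in the frame of case_right below -0.022 m))), for 0.05 s.
At the end, for the whole second after the job is handed in: The case with the loose ball is held by the fingers over the notebook: centre within 50 mm of the notebook's centre seen from above, underside 12 to 30 cm above the worktop, level within 0.2 rad, still; the other two cases stand flat on the worktop within 40 mm of where they stood (((distance between ball_geom and case_left below 0.075 m and horizontal distance between case_left and notebook below 0.05 m and height (world z) of case_left between 0.12 and 0.3 m and angle between case_left's own z axis and vertical below 0.2 rad and linear speed of case_left below 0.03 m/s and contact force between the fingers and case_left above 2 N and distance of each of case_middle, case_right from where it was at the start of the episode below 0.04 m and height (world z) of each of case_middle, case_right below 0.008 m and angle between each of case_middle, case_right's own z axis and vertical below 0.1 rad and linear speed of each of case_middle, case_right below 0.02 m/s) or (distance between ball_geom and case_middle below 0.075 m and horizontal distance between case_middle and notebook below 0.05 m and height (world z) of case_middle between 0.12 and 0.3 m and angle between case_middle's own z axis and vertical below 0.2 rad and linear speed of case_middle below 0.03 m/s and contact force between the fingers and case_middle above 2 N and distance of each of case_left, case_right from where it was at the start of the episode below 0.04 m and height (world z) of each of case_left, case_right below 0.008 m and angle between each of case_left, case_right's own z axis and vertical below 0.1 rad and linear speed of each of case_left, case_right below 0.02 m/s) or (distance between ball_geom and case_right below 0.075 m and horizontal distance between case_right and notebook below 0.05 m and height (world z) of case_right between 0.12 and 0.3 m and angle between case_right's own z axis and vertical below 0.2 rad and linear speed of case_right below 0.03 m/s and contact force between the fingers and case_right above 2 N and distance of each of case_left, case_middle from where it was at the start of the episode below 0.04 m and height (world z) of each of case_left, case_middle below 0.008 m and angle between each of case_left, case_middle's own z axis and vertical below 0.1 rad and linear speed of each of case_left, case_middle below 0.02 m/s))); the arm keeps its last pose, push and grip.
It fails at once if a case is squeezed with more than 110 N (both fingers together, 55 N a side) (contact force between the fingers and case_left above 110 N or contact force between the fingers and case_middle above 110 N or contact force between the fingers and case_right above 110 N).
It fails at once if a case is tipped right over (more than 1.1 rad) (angle between any of case_left, case_middle, case_right's own z axis and vertical above 1.1 rad).
It fails at once if a bystander is moved by more than 30 mm (distance of any of stain, can, timer, bottle from where it was at the start of the episode above 0.03 m).
It also fails if it takes over 72 s, if anything falls off the work surface, if the arm or the gripper's body presses on something with over 40 N, if the wrist force passes 120 N, or if a joint passes its speed limit or range.

## Working session

There is one attempt and no reset: what is moved stays moved. The work goes in short steps, Python scripts to look and compute and a tool call to move; the robot and the scene stay as the last step left them, time stands still between calls to the robot, and variables do not carry over. Pictures are saved under pics/ and viewed, about 8 in all and at most 12, crops included, and the job is handed in when it is done.

Besides the shell and the picture viewer there is one more tool, called after ">>>" in YAML: its name, and indented under it one key for each argument. send_rows: Moves the arm, as the interface text tells. Its arguments: {"type":"object","properties":{"deltas":{"type":"array","items":{"type":"array"}},"force":{"type":"number"}},"required":["deltas"]}

```bash
mkdir -p pics; cat > h.py <<'E'
import numpy as np, cv2
from cell import status, vision, sign_off, nets
def px2w(p,u,v,z):
    T=np.array(p["cam_to_world"]); d=T[:3,:3]@np.array([(u-p["cx"])/p["fx"],(v-p["cy"])/p["fy"],1]); o=T[:3,3]
    return o+d*(z-o[2])/d[2]
def w2px(p,w):
    T=np.array(p["cam_to_world"]); c=T[:3,:3].T@(np.array(w)-T[:3,3]); return p["fx"]*c[0]/c[2]+p["cx"],p["fy"]*c[1]/c[2]+p["cy"]
def save(p,n): cv2.imwrite("pics/"+n,cv2.cvtColor(np.asarray(p["pixels"]),cv2.COLOR_RGB2BGR))
E
python3 - <<'E'
from h import *
np.set_printoptions(precision=3,suppress=True)
s=status.read_state();print(s)
for c in("top","scene"):
    p=vision.read_camera(c);save(p,c+"0.png");print(c,np.array(p["cam_to_world"]))
    for q in("case_left","notebook","stain","can","timer","bottle"):
        for r in nets.regions_of(p,q)[:5]:
            m=np.asarray(r["mask"]).astype(np.uint8);rc=cv2.minAreaRect(cv2.findNonZero(m))
            z={"case_left":.05,"notebook":.016}.get(q,.02)
            print(q,round(r["confidence"],2),r["box"],"rect",np.round(rc[0]),np.round(rc[1]),round(rc[2]),px2w(p,*rc[0],z))
E
```

```text
{'time': 0.0, 'qpos': array([ 1.193,  0.131,  1.489, -0.   ,  1.523, -0.085]), 'qvel': array([-0.   ,  0.001,  0.   , -0.   , -0.001, -0.001]), 'joint_torque': array([ -0.002, -56.944, -50.052,  -0.   ,   0.016,  -0.   ]), 'position': array([0.173, 0.574, 0.23 ]), 'eef_rot': array([[ 0.289,  0.957, -0.001],
       [ 0.957, -0.289, -0.002],
       [-0.002, -0.   , -1.   ]]), 'ft_force': array([ 0.43 , -0.015,  0.407]), 'moment': array([ 0.014, -0.018,  0.004]), 'gripper_width': 0.08543421604856101}
top [[-0.014 -0.999  0.044  0.434]
 [-1.     0.014 -0.002 -0.056]
 [ 0.001 -0.044 -0.999  1.432]
 [ 0.     0.     0.     1.   ]]
case_left 0.9 [146.9, 191.5, 40.0, 23.1] rect [168. 204.] [38. 16.] 27 [0.463 0.265 0.05 ]
case_left 0.7 [133.0, 231.0, 36.1, 34.9] rect [150. 248.] [17. 39.] 36 [0.307 0.329 0.05 ]
notebook 0.68 [221.7, 116.7, 43.5, 64.8] rect [242. 148.] [56. 40.] 80 [ 0.672 -0.008  0.016]
stain 0.59 [200.2, 194.4, 6.2, 6.2] rect [202. 196.] [8. 9.] 90 [0.493 0.142 0.02 ]
can 0.6 [274.9, 203.3, 13.0, 8.8] rect [282. 208.] [9. 9.] 90 [ 0.446 -0.152  0.02 ]
timer 0.59 [316.7, 156.
[... 320 characters left out ...]
25.6, 38.6] rect [188. 166.] [37. 17.] 63 [0.452 0.252 0.05 ]
case_left 0.71 [120.6, 171.5, 40.5, 24.0] rect [141. 185.] [19. 41.] 78 [0.294 0.318 0.05 ]
case_left 0.39 [275.1, 218.6, 11.5, 18.6] rect [280. 226.] [19. 13.] 90 [ 0.434 -0.158  0.05 ]
notebook 0.73 [254.5, 138.8, 63.3, 59.7] rect [283. 168.] [43. 54.] 30 [ 0.665 -0.008  0.016]
stain 0.73 [215.4, 162.5, 9.5, 25.7] rect [219. 173.] [22. 10.] 83 [0.509 0.161 0.02 ]
can 0.6 [274.9, 214.2, 11.3, 20.1] rect [280. 226.] [17. 12.] 90 [ 0.453 -0.143  0.02 ]
timer 0.87 [340.1, 211.9, 21.2, 20.5] rect [351. 222.] [21. 18.] 31 [ 0.599 -0.319  0.02 ]
bottle 0.71 [377.1, 183.6, 30.4, 43.1] rect [392. 203.] [22. 46.] 18 [ 0.746 -0.393  0.02 ]
```

```bash
python3 -c "
import cv2,numpy as np
a=cv2.imread('pics/top0.png');b=cv2.imread('pics/scene0.png');cv2.imwrite('pics/both0.png',cv2.resize(a,(768,576)))"
```

```text
(no output)
```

View pics/both0.png

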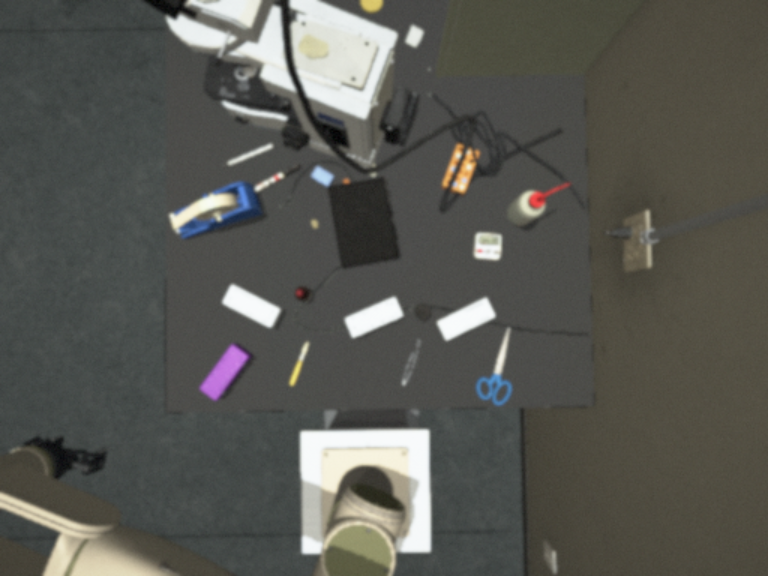

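View pics/scene0.png

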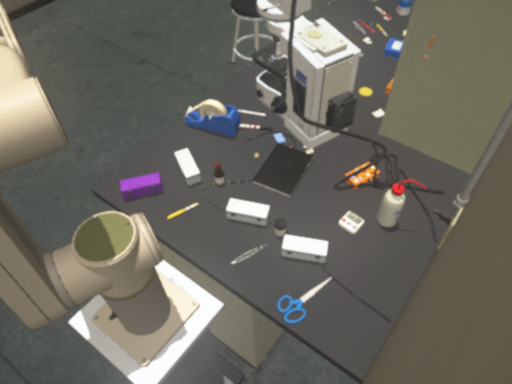

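The top view shows three white cases: left (167,204), middle (249,211) and right (311,212). The things that could be confused with them are the purple decoy at (150,248), the timer at (325,165) and the white squeeze bottle (351,139). The notebook is at (242,148), the dropper at (202,196) and the canister at (282,208). I'll now measure each case's pose.

```bash
cat >> h.py <<'E'
from scipy.optimize import minimize
def sil(p,x,y,a,dims=(.052,.135,.05),k=4):
    c,s=np.cos(a),np.sin(a)
    P=[w2px(p,(x+c*i-s*j,y+s*i+c*j,z)) for i in(-dims[0]/2,dims[0]/2) for j in(-dims[1]/2,dims[1]/2) for z in(0,dims[2])]
    h=cv2.convexHull(np.array(P,np.float32)); m=np.zeros((384*k,512*k),np.uint8)
    cv2.fillConvexPoly(m,np.round((h+.5)*k*16).astype(np.int32),1,shift=4); return m
def fit(p,m,x0,dims=(.052,.135,.05),k=4):
    M=cv2.resize(m.astype(np.float32),None,fx=k,fy=k,interpolation=cv2.INTER_LINEAR)>.5
    f=lambda v:1-(M&(sil(p,v[0],v[1],v[2],dims,k)>0)).sum()/(M|(sil(p,v[0],v[1],v[2],dims,k)>0)).sum()
    r=minimize(f,x0,method="Nelder-Mead",options=dict(initial_simplex=np.array([x0]*4)+np.vstack([np.zeros(3),np.diag([.015,.015,.15])])))
    return r.x,1-r.fun
E
python3 - <<'E'
from h import *
np.set_printoptions(precision=3,suppress=True)
p=vision.read_camera("top");I=np.asarray(p["pixels"]).astype(float);g=I.mean(2)
print(g[190:230:4,140:340:6].astype(int))
n,L,st,ce=cv2.connectedComponentsWithStats((g>115).astype(np.uint8))
for nm,(u,v) in dict(left=(168,204),middle=(249,211),right=(311,212)).items():
    m=(L==L[v,u])
    rc=cv2.minAreaRect(cv2.findNonZero(m.astype(np.uint8)));w=px2w(p,*rc[0],.04)
    b=max((fit(p,m,[w[0],w[1],a]) for a in(-.5,0,.5)),key=lambda t:t[1]);print(nm,m.sum(),rc,b)
r=nets.regions_of(p,"notebook")[0]
print("nb",fit(p,np.asarray(r["mask"]),[.67,-.01,.1],(.21,.153,.016)))
E
```

```text
[[ 77  78 110 132  77  76  76  77  77  78  69  73  70  80  75  74  77  77
   77  77  78  78  75  77  73  76  79  76  78  77  75  75  78  80]
 [ 79  76 229 246 191  77  77  77  77  75  75  39  74  74  76  74  78  78
   79  76  77  75  75  77  76  74  79  75  73  76  75  76  75  76]
 [ 78  77 248 250 248 234  87  80  79  76  36  58  78  80  76  77  76  75
   76  78 162  77  78  77  73  76  77  76  77  75  99  83  74  76]
 [ 75  82 245 249 249 249 244 114  79  75  78  67  75  79  77  76  74  74
  103 238 246 123  74  73  71  76  73  77  79 157 241 187  75  77]
 [ 78  75  89 235 249 249 249 247  80  78  79  77  76  77  78  77  76 184
  248 250 250 230  82  59  61  69  65  74 221 244 250 247  80  75]
 [ 79  77  77  80 196 249 250 248  58  77  76  77  73  74  75 102 241 248
  250 250 249 239  76  56  60  78 104 246 250 250 250 247  75  75]
 [ 75  78  77  78  75 133 242 208  72  76  80  76  76  77  74 194 250 249
  249 243 174  67  77  75  72 104 249 249 250 250 240  94  71  77]
 [ 78  77  77  77  78  79  89  82  77  76  83  75  77  74  75  96 245 250
  234  85  72  76  76  77  79  78 250 2
[... 199 characters left out ...]
 75  76  77  77  82  77  77  79  77  83  70
   78  77  78  77  74 102  76  79 140  88  76  73  75  78  77 169]]
left 630 ((167.00001525878906, 203.5), (38.9075813293457, 16.099689483642578), 26.56505012512207) (array([ 0.467,  0.273, -0.51 ]), np.float64(0.9304043545878694))
middle 631 ((248.76724243164062, 210.9569091796875), (16.281997680664062, 38.99801254272461), 66.80140686035156) (array([ 0.435, -0.029,  0.404]), np.float64(0.8640507332540627))
right 634 ((310.4000549316406, 212.30003356933594), (16.099689483642578, 38.9075813293457), 63.43495178222656) (array([ 0.427, -0.256,  0.442]), np.float64(0.9158050221565731))
nb (array([ 0.673, -0.009,  0.145]), np.float64(0.9269323013190887))
```

```bash
cat >> h.py <<'E'
from scipy.spatial.transform import Rotation as R
def goal(x,y,z,yaw,tilt=0):  # tool x along case x (yaw), pointing down; tilt about tool x [deg]
    s=status.read_state();R0=np.array(s["eef_rot"]);p0=np.array(s["position"])
    Rg=np.array([[np.cos(yaw),np.sin(yaw),0],[np.sin(yaw),-np.cos(yaw),0],[0,0,-1]])@R.from_euler("x",tilt,degrees=True).as_matrix()
    print("t",round(s["time"],2),"turn",np.round(R.from_matrix(R0.T@Rg).as_rotvec(degrees=True),1),"shift",np.round(R0.T@(np.array([x,y,z])-p0)*100,1))
E
python3 -c "
from h import *
goal(.467,.273,.2,-.51)"
```

```text
t 0.8 turn [ -0.   -0.  102.4] shift [-20.4  36.8   3.1]
```

>>> send_rows:
  deltas:
    - [[0,0,10],[-2.5,4.6,0.4],1]
    - [[0,0,20],[-5,9.2,0.8],1]
    - [[0,0,30],[-7.6,13.8,1.2],1]
    - [[0,0,40],[-10.2,18.4,1.6],1]
    - [[0,0,50],[-12.7,23,2],1]
    - [[0,0,60],[-15.3,27.6,2.4],1]
    - [[0,0,70],[-18,32.2,2.8],1]
    - [[0,0,80],[-20.4,36.8,3.1],1]
  force: 38

```text
time: 1.8
position: [0.4677, 0.2715, 0.2004]
eef_rot: [[0.992, -0.124, 0.001], [-0.124, -0.992, 0.0], [0.0, -0.0, -1.0]]
ft_force: [0.5, -0.1, 0.4]
gripper_width: 0.0854
```

>>> send_rows:
  deltas:
    - [[0,0,10],[0,0,0],1]
    - [[0,0,20],[0,0,0],1]
    - [[0,0,22],[0,0,0],1]
    - [[0,0,22],[0,0,0],1]

```text
time: 2.3
position: [0.4676, 0.2716, 0.2004]
eef_rot: [[0.875, -0.484, 0.001], [-0.484, -0.875, 0.0], [0.0, -0.001, -1.0]]
ft_force: [0.3, 0.1, -0.2]
gripper_width: 0.0853
```

```bash
python3 - <<'E'
from h import *
np.set_printoptions(precision=3,suppress=True)
s=status.read_state();print(s["time"],s["position"],s["eef_rot"],s["qpos"])
p=vision.read_camera("wrist");save(p,"w1.png");print(np.array(p["cam_to_world"]))
for r in nets.regions_of(p,"case_left")[:3]:print(r["confidence"],r["box"],fit(p,np.asarray(r["mask"]),[.467,.273,-.51]))
goal(.467,.273,.2,-.51)
print(w2px(p,(.467,.273,.05)))
E
```

```text
2.3 [0.468 0.272 0.2  ] [[ 0.875 -0.484  0.001]
 [-0.484 -0.875  0.   ]
 [ 0.    -0.001 -1.   ]] [ 0.431 -0.014  1.695  0.     1.46   0.936]
[[ 0.875 -0.461 -0.147  0.506]
 [-0.484 -0.834 -0.267  0.339]
 [-0.     0.305 -0.952  0.344]
 [ 0.     0.     0.     1.   ]]
0.88 [8.9, 156.0, 146.0, 71.0] (array([ 0.467,  0.273, -0.51 ]), np.float64(0.0))
0.83 [216.8, 107.4, 58.4, 137.0] (array([ 0.465,  0.27 , -0.485]), np.float64(0.9505025276583327))
t 2.4 turn [-0.  -0.   0.3] shift [-0.1 -0.1  0. ]
(np.float64(247.99330951435644), np.float64(177.74395023738336))
```

View pics/w1.png

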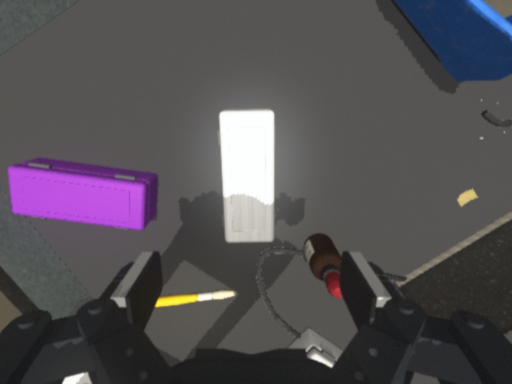

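The white case at (247,176) is centred below the tool. The purple decoy is off to the left at (83,193) and the dropper bottle at (325,265), so I'm descending to grip the white one.

>>> send_rows:
  deltas:
    - [[0,0,-1.1],[-0.15,0.27,5],1]
    - [[0,0,-1.1],[-0.15,0.27,10],1]
    - [[0,0,-1.1],[-0.15,0.27,15],1]
    - [[0,0,-1.1],[-0.15,0.27,18],1]
    - [[0,0,-1.1],[-0.15,0.27,19.2],1]
    - [[0,0,-1.1],[-0.15,0.27,19.2],1]
    - [[0,0,-1.1],[-0.15,0.27,19.2],-1]
    - [[0,0,-1.1],[-0.15,0.27,19.2],-1]
  force: 38

```text
time: 3.4
position: [0.466, 0.2709, 0.0102]
eef_rot: [[0.884, -0.467, 0.003], [-0.467, -0.884, 0.002], [0.002, -0.003, -1.0]]
ft_force: [-1.5, 0.3, 24.0]
gripper_width: 0.0513
```

>>> send_rows:
  deltas:
    - [[0,0,0],[0,0,0],-1]
    - [[0,0,0],[0,0,0],-1]
    - [[0,0,0],[0,0,0],-1]
    - [[0,0,0],[0,0,0],-1]

```text
time: 3.9
position: [0.4661, 0.2709, 0.0104]
eef_rot: [[0.884, -0.467, 0.003], [-0.467, -0.884, 0.002], [0.002, -0.003, -1.0]]
ft_force: [-0.9, -1.0, 1.3]
gripper_width: 0.0515
```

>>> send_rows:
  deltas:
    - [[0,0,0],[0,0,-1],-1]
    - [[0,0,0],[0,0,-4],-1]
    - [[0,0,0],[0,0,-8],-1]
    - [[0,0,0],[0,0,-12],-1]
    - [[0,0,0],[0,0,-13],-1]
    - [[0,0,0],[0,0,-13],-1]
    - [[0,0,0],[0,0,-13],-1]
    - [[0,0,0],[0,0,-13],-1]

```text
time: 4.9
position: [0.4646, 0.2701, 0.1383]
eef_rot: [[0.884, -0.467, -0.0], [-0.467, -0.884, 0.0], [-0.0, -0.0, -1.0]]
ft_force: [-0.2, 0.3, -4.0]
gripper_width: 0.0519
```

```bash
cat >> h.py <<'E'
def st():
    s=status.read_state();Rm=np.array(s["eef_rot"]);np.set_printoptions(precision=3,suppress=True)
    print("t",round(s["time"],2),"p",s["position"],"tilt",round(np.degrees(np.arcsin(Rm[2,1])),1),"w",round(s["gripper_width"],4),"f",s["ft_force"],"toolM",Rm.T@np.array(s["moment"]))
E
python3 -c "
from h import *
st();vision.read_camera('wrist');st()"
```

```text
t 4.9 p [0.465 0.27  0.138] tilt -0.0 w 0.0519 f [-0.224  0.342 -3.978] toolM [-0.015  0.004 -0.03 ]
t 4.95 p [0.465 0.27  0.139] tilt -0.0 w 0.0516 f [ 0.202 -0.248 -3.592] toolM [0.009 0.06  0.002]
```

>>> send_rows:
  deltas:
    - [[8,0,0],[0,0,0],-1]
    - [[15,0,0],[0,0,0],-1]
    - [[20,0,0],[0,0,0],-1]
    - [[20,0,0],[0,0,0],-1]
    - [[20,0,0],[0,0,0],-1]
    - [[20,0,0],[0,0,0],-1]
    - [[20,0,0],[0,0,0],-1]
    - [[20,0,0],[0,0,0],-1]

```text
time: 5.95
position: [0.4648, 0.2705, 0.1386]
eef_rot: [[0.885, -0.438, 0.159], [-0.466, -0.831, 0.303], [-0.0, -0.342, -0.94]]
ft_force: [0.4, -1.5, -4.5]
gripper_width: 0.0519
```

```bash
python3 -c "
from h import *
st()"
```

```text
t 5.95 p [0.465 0.271 0.139] tilt -20.0 w 0.0519 f [ 0.37  -1.536 -4.5  ] toolM [-0.333  0.023 -0.048]
```

>>> send_rows:
  deltas:
    - [[-6,0,0],[0,0,0],-1]
    - [[-12,0,0],[0,0,0],-1]
    - [[-17,0,0],[0,0,0],-1]
    - [[-20,0,0],[0,0,0],-1]
    - [[-20,0,0],[0,0,0],-1]
    - [[-20,0,0],[0,0,0],-1]
    - [[-20,0,0],[0,0,0],-1]
    - [[-20,0,0],[0,0,0],-1]

```text
time: 6.95
position: [0.4648, 0.2702, 0.1387]
eef_rot: [[0.884, -0.467, 0.0], [-0.467, -0.884, 0.001], [-0.0, -0.001, -1.0]]
ft_force: [-1.1, 0.3, -4.4]
gripper_width: 0.0518
```

```bash
python3 -c "
from h import *
st();p=vision.read_camera('wrist');save(p,'w2.png');st()"
```

```text
t 6.95 p [0.465 0.27  0.139] tilt -0.0 w 0.0518 f [-1.136  0.277 -4.351] toolM [0.056 0.001 0.007]
t 7.0 p [0.465 0.27  0.139] tilt -0.0 w 0.0516 f [-0.505  0.465 -5.161] toolM [0.056 0.002 0.06 ]
```

>>> send_rows:
  deltas:
    - [[-8,0,0],[0,0,0],-1]
    - [[-15,0,0],[0,0,0],-1]
    - [[-20,0,0],[0,0,0],-1]
    - [[-20,0,0],[0,0,0],-1]
    - [[-20,0,0],[0,0,0],-1]
    - [[-20,0,0],[0,0,0],-1]
    - [[-20,0,0],[0,0,0],-1]

```text
time: 7.88
position: [0.465, 0.2699, 0.1394]
eef_rot: [[0.884, -0.44, -0.158], [-0.467, -0.831, -0.301], [0.0, 0.34, -0.94]]
ft_force: [0.4, 0.4, -4.0]
gripper_width: 0.0515
```

>>> send_rows:
  deltas:
    - [[6,0,0],[0,0,0],-1]
    - [[12,0,0],[0,0,0],-1]
    - [[17,0,0],[0,0,0],-1]
    - [[20,0,0],[0,0,0],-1]
    - [[20,0,0],[0,0,0],-1]
    - [[20,0,0],[0,0,0],-1]
    - [[20,0,0],[0,0,0],-1]

```text
time: 8.75
position: [0.465, 0.2701, 0.1393]
eef_rot: [[0.884, -0.467, 0.001], [-0.467, -0.884, 0.001], [0.0, -0.001, -1.0]]
ft_force: [-0.0, 0.6, -4.6]
gripper_width: 0.0517
```

```bash
python3 -c "
from h import *
for i in range(4): st();vision.read_camera('wrist')"
```

```text
t 8.75 p [0.465 0.27  0.139] tilt -0.1 w 0.0517 f [-0.044  0.624 -4.641] toolM [-0.063  0.059  0.018]
t 8.8 p [0.465 0.27  0.139] tilt -0.1 w 0.0518 f [ 0.293  0.405 -4.415] toolM [-0.089  0.029 -0.01 ]
t 8.85 p [0.465 0.27  0.139] tilt -0.1 w 0.0519 f [-0.059 -0.544 -3.597] toolM [-0.117 -0.023 -0.034]
t 8.9 p [0.465 0.27  0.139] tilt -0.1 w 0.0514 f [ 0.843 -0.054 -4.238] toolM [-0.065 -0.022 -0.012]
```

>>> send_rows:
  deltas:
    - [[8,0,0],[0,0,0],-1]
    - [[15,0,0],[0,0,0],-1]
    - [[20,0,0],[0,0,0],-1]
    - [[20,0,0],[0,0,0],-1]
    - [[20,0,0],[0,0,0],-1]
    - [[20,0,0],[0,0,0],-1]
    - [[20,0,0],[0,0,0],-1]

```text
time: 9.82
position: [0.4652, 0.2707, 0.1394]
eef_rot: [[0.885, -0.438, 0.16], [-0.466, -0.831, 0.303], [0.0, -0.343, -0.939]]
ft_force: [0.4, 0.3, -4.1]
gripper_width: 0.0514
```

>>> send_rows:
  deltas:
    - [[-6,0,0],[0,0,0],-1]
    - [[-12,0,0],[0,0,0],-1]
    - [[-17,0,0],[0,0,0],-1]
    - [[-20,0,0],[0,0,0],-1]
    - [[-20,0,0],[0,0,0],-1]
    - [[-20,0,0],[0,0,0],-1]
    - [[-20,0,0],[0,0,0],-1]

```text
time: 10.7
position: [0.465, 0.2703, 0.1393]
eef_rot: [[0.884, -0.467, 0.001], [-0.467, -0.884, 0.001], [0.0, -0.002, -1.0]]
ft_force: [0.3, -0.0, -3.4]
gripper_width: 0.0513
```

```bash
python3 -c "
from h import *
for i in range(4): st();p=vision.read_camera('wrist')
save(p,'w3.png')"
```

```text
t 10.7 p [0.465 0.27  0.139] tilt -0.1 w 0.0513 f [ 0.313 -0.037 -3.413] toolM [-0.006  0.001  0.024]
t 10.75 p [0.465 0.27  0.139] tilt -0.1 w 0.052 f [-0.031  0.263 -4.1  ] toolM [ 0.101  0.006 -0.02 ]
t 10.8 p [0.465 0.27  0.139] tilt -0.1 w 0.0518 f [-1.002 -0.443 -3.504] toolM [ 0.088 -0.03  -0.017]
t 10.85 p [0.465 0.27  0.14 ] tilt -0.1 w 0.0519 f [-0.77   0.148 -4.217] toolM [ 0.018 -0.015 -0.034]
```

The moment about the jaw axis averages about +0.05 N m after one tilt and −0.08 after the other, so this case looks like the rattler. The noise is about 0.04, so I'll run one more to-and-fro with more samples.

>>> send_rows:
  deltas:
    - [[-8,0,0],[0,0,0],-1]
    - [[-15,0,0],[0,0,0],-1]
    - [[-20,0,0],[0,0,0],-1]
    - [[-20,0,0],[0,0,0],-1]
    - [[-20,0,0],[0,0,0],-1]
    - [[-20,0,0],[0,0,0],-1]
    - [[-20,0,0],[0,0,0],-1]

```text
time: 11.78
position: [0.4653, 0.2701, 0.1402]
eef_rot: [[0.884, -0.44, -0.158], [-0.467, -0.832, -0.3], [0.001, 0.339, -0.941]]
ft_force: [-0.4, -0.0, -4.5]
gripper_width: 0.0516
```

>>> send_rows:
  deltas:
    - [[6,0,0],[0,0,0],-1]
    - [[12,0,0],[0,0,0],-1]
    - [[17,0,0],[0,0,0],-1]
    - [[20,0,0],[0,0,0],-1]
    - [[20,0,0],[0,0,0],-1]
    - [[20,0,0],[0,0,0],-1]
    - [[20,0,0],[0,0,0],-1]

```text
time: 12.65
position: [0.4654, 0.2703, 0.1402]
eef_rot: [[0.884, -0.467, 0.002], [-0.467, -0.884, 0.002], [0.001, -0.002, -1.0]]
ft_force: [-0.9, -0.5, -3.6]
gripper_width: 0.0512
```

```bash
cat >> h.py <<'E'
def mom(n=14):
    a=[]
    for i in range(n):
        s=status.read_state();a.append(np.r_[np.array(s["eef_rot"]).T@np.array(s["moment"]),s["ft_force"][2]]);vision.read_camera("wrist")
    a=np.array(a);print("mean",a.mean(0),"sem",a.std(0)/n**.5)
E
python3 -c "
from h import *
st();mom()"
```

```text
t 12.65 p [0.465 0.27  0.14 ] tilt -0.1 w 0.0512 f [-0.921 -0.472 -3.555] toolM [-0.094  0.07   0.021]
mean [-0.072  0.006 -0.011 -3.972] sem [0.006 0.011 0.005 0.108]
```

>>> send_rows:
  deltas:
    - [[8,0,0],[0,0,0],-1]
    - [[15,0,0],[0,0,0],-1]
    - [[20,0,0],[0,0,0],-1]
    - [[20,0,0],[0,0,0],-1]
    - [[20,0,0],[0,0,0],-1]
    - [[20,0,0],[0,0,0],-1]
    - [[20,0,0],[0,0,0],-1]

```text
time: 14.22
position: [0.4655, 0.2706, 0.1404]
eef_rot: [[0.885, -0.437, 0.162], [-0.466, -0.831, 0.304], [0.001, -0.344, -0.939]]
ft_force: [-0.4, 0.1, -4.1]
gripper_width: 0.0515
```

>>> send_rows:
  deltas:
    - [[-6,0,0],[0,0,0],-1]
    - [[-12,0,0],[0,0,0],-1]
    - [[-17,0,0],[0,0,0],-1]
    - [[-20,0,0],[0,0,0],-1]
    - [[-20,0,0],[0,0,0],-1]
    - [[-20,0,0],[0,0,0],-1]
    - [[-20,0,0],[0,0,0],-1]

```text
time: 15.1
position: [0.4654, 0.2703, 0.1404]
eef_rot: [[0.884, -0.467, 0.002], [-0.467, -0.884, 0.002], [0.001, -0.003, -1.0]]
ft_force: [0.4, 0.2, -3.7]
gripper_width: 0.0514
```

```bash
python3 -c "
from h import *
st();mom();goal(.673,-.009,.23,-.485)
p=vision.read_camera('wrist');save(p,'w4.png')"
```

```text
t 15.1 p [0.465 0.27  0.14 ] tilt -0.2 w 0.0514 f [ 0.404  0.216 -3.706] toolM [ 0.019 -0.012  0.039]
mean [ 0.066 -0.006  0.    -3.926] sem [0.009 0.006 0.007 0.104]
t 15.8 turn [-0.1 -0.1 -0. ] shift [31.4 15.  -9. ]
```

View pics/w4.png

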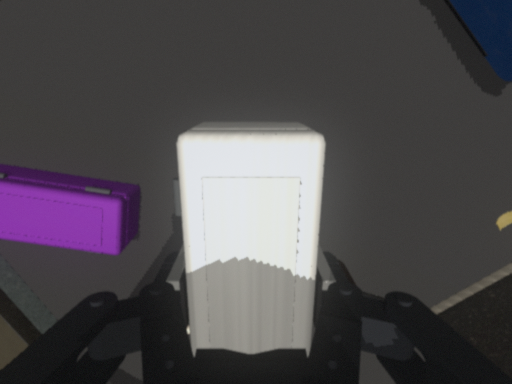

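The balance differs by 0.138 ± 0.011 N m between the two ends, so the left case is the rattler, and it has been rocked both ways twice. The picture shows it held straight, with its top centred near (252,240). Before carrying it over I'll check clearance to the instrument behind the notebook.

```bash
python3 - <<'E'
from h import *
p=vision.read_camera("scene");save(p,"s2.png")
for uv in[(313,147),(285,122),(355,125)]:print(uv,px2w(p,*uv,0))
for w in[(.704,.05,.205),(.71,.06,.35),(.673,-.009,.205)]:print(w,w2px(p,w))
I=np.asarray(p["pixels"])[0:240,160:450,::-1];cv2.imwrite("pics/s2c.png",cv2.resize(I,None,fx=2.5,fy=2.5,interpolation=cv2.INTER_CUBIC))
E
```

```text
(313, 147) [ 0.8332418  -0.02986687  0.        ]
(285, 122) [0.8875207  0.13680492 0.        ]
(355, 125) [ 1.03577147 -0.09895896  0.        ]
(0.704, 0.05, 0.205) (np.float64(276.9561536056186), np.float64(115.52940529544543))
(0.71, 0.06, 0.35) (np.float64(276.137610404328), np.float64(77.04443189486375))
(0.673, -0.009, 0.205) (np.float64(286.260199587589), np.float64(127.67590999001504))
```

View pics/s2c.png

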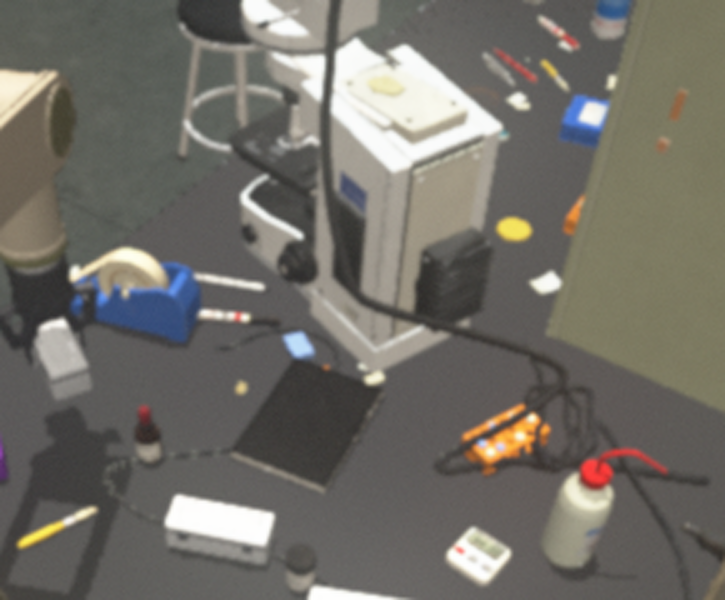

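Crop: the dropper (148,437), middle case (220,527) and notebook (308,420) all lie below the carry path. The instrument's front corner at (375,365) is at x ≈ 0.83, so a slightly near-side hold at x ≈ 0.66 with yaw 0 stays clear.

```bash
python3 -c "
from h import *
goal(.66,-.007,.215,0)"
```

```text
t 15.9 turn [ -0.1  -0.1 -27.8] shift [30.2 15.5 -7.5]
```

>>> send_rows:
  deltas:
    - [[0,0,0],[1,0.5,-2],-1]
    - [[0,0,-3],[4,2,-5],-1]
    - [[0,0,-7],[8,4,-7.5],-1]
    - [[0,0,-12],[12,6,-7.5],-1]
    - [[0,0,-16],[16,8.1,-7.5],-1]
    - [[0,0,-20],[20,10.2,-7.5],-1]
    - [[0,0,-24],[24,12.3,-7.5],-1]
    - [[0,0,-26],[27,13.9,-7.5],-1]

```text
time: 16.9
position: [0.6402, 0.0198, 0.2151]
eef_rot: [[1.0, -0.031, 0.002], [-0.031, -1.0, 0.002], [0.002, -0.002, -1.0]]
ft_force: [-0.3, 1.1, -3.9]
gripper_width: 0.0514
```

```bash
python3 -c "
from h import *
st();goal(.66,-.007,.215,0)"
```

```text
t 16.9 p [0.64  0.02  0.215] tilt -0.1 w 0.0514 f [-0.304  1.123 -3.93 ] toolM [ 0.114 -0.017  0.021]
t 16.9 turn [-0.1 -0.1 -1.8] shift [2.1 2.6 0. ]
```

>>> send_rows:
  deltas:
    - [[0,0,-1],[1,1.2,0],-1]
    - [[0,0,-1.8],[1.7,2.1,0],-1]
    - [[0,0,-1.8],[2.1,2.6,0],-1]
    - [[0,0,-1.8],[2.1,2.6,0],-1]
    - [[0,0,-1.8],[2.1,2.6,0],-1]
    - [[0,0,-1.8],[2.1,2.6,0],-1]
    - [[0,0,-1.8],[2.1,2.6,0],-1]

```text
time: 17.77
position: [0.6603, -0.0065, 0.2152]
eef_rot: [[1.0, 0.001, 0.002], [0.001, -1.0, 0.002], [0.002, -0.002, -1.0]]
ft_force: [0.4, 0.2, -4.5]
gripper_width: 0.0513
```

```bash
python3 - <<'E'
from h import *
st();a=np.asarray(vision.read_camera("scene")["pixels"])[60:300,130:420,::-1]
p=vision.read_camera("top");b=np.asarray(p["pixels"])[80:270,110:400,::-1]
print(w2px(p,(.673,-.009,.016)),w2px(p,(.66,-.007,.25)))
cv2.imwrite("pics/f.png",cv2.resize(np.vstack([a,b]),None,fx=1.39,fy=1.39,interpolation=cv2.INTER_CUBIC))
st()
E
```

```text
t 17.77 p [ 0.66  -0.006  0.215] tilt -0.1 w 0.0513 f [ 0.36   0.196 -4.452] toolM [ 0.05  -0.017 -0.01 ]
(np.float64(242.4692597185922), np.float64(147.67678350859177)) (np.float64(239.2544195145993), np.float64(139.344359756651))
t 17.88 p [ 0.66  -0.007  0.215] tilt -0.1 w 0.0516 f [-0.683  0.852 -4.77 ] toolM [ 0.041 -0.003  0.05 ]
```

View pics/f.png

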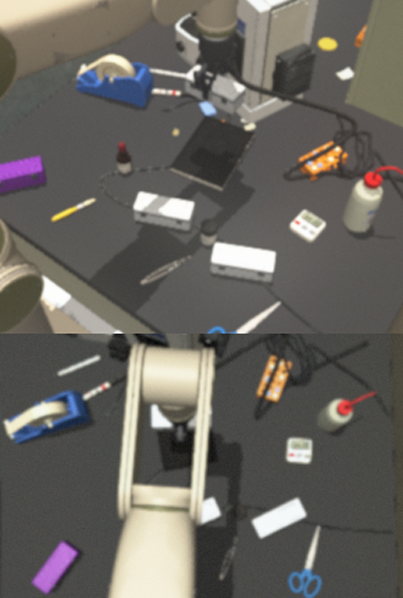

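The scene view shows the case held level at about (228,95) over the notebook, with the other two cases and all four bystanders undisturbed. I'm handing in.

```bash
python3 -c "
from h import *
print(status.read_state()['qvel']);sign_off()"
```

```text
[-0.00083087  0.00015347 -0.00271437 -0.00075817 -0.00036245 -0.00044141]
the job is handed in; nothing more can be done
```

The left case is the one that rattles. I handed in with it held level and still over the notebook, at about 18 s of the 72 s allowed.

- **Finding it:** I gripped the left case at 38 N, lifted it clear and rocked it ±20° to and fro twice. With the case level again, the moment about the jaw axis was +0.066 N m after one tilt and −0.072 N m after the other. That 0.138 ± 0.011 N m difference is at the top of the range given for the ball, and a quiet case would show none. The first round of single readings was noisy (about 0.04 N m) but agreed. I never touched the other two cases, so they stand where they were.
- **Final checks:** The tool was about 13 mm from my estimate of the notebook's centre, on the robot's side. I held it there on purpose, to stay clear of the instrument behind. The underside is about 20 cm up, the tool is tilted about 0.1°, joint speeds are near zero and the fingers are still closed on the case at 51 mm.
- **Surroundings:** In the last scene picture the other two cases, the dropper bottle, the canister, the timer and the squeeze bottle are where they started. In the last top view the arm hid the dropper, the canister and part of the middle case. No check failed.

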